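# Give the eggs their turn with the hand wheel

## Task

Turn the eggs on the roller: with the fingertips, push the upright handle of its hand wheel clockwise (seen from above) through exactly one full turn, so that the handle ends where it started, then take the hand away. Only push the handle, do not pinch it or grip it hard, and leave the eggs and the things standing round the machine untouched.

Things in the scene. Friction and masses are not known exactly. Their poses are not given: they have to be found in the camera images.
- egg_roller: hand-driven egg roller, fixed to the bench: aluminium base plate 120 x 360 x 10 mm, with a grey gearbox (72 mm square, top 65 mm above the bench) under a level, plain metal three-spoke hand wheel, and beside it a cradle with two long rollers that carry three eggs. Origin on the bench under the wheel's axis; z up; +y points along the rollers, to the cradle (cradle from y = 75 to 280 mm, 70 mm high).
- hub (a point): point on the upright axis of the hand wheel, 90 mm above the bench (top of the rim is at 92 mm, of the hub at 100 mm). The wheel measures 138 mm over its rim.
- handle: black upright handle on the wheel's rim, the only thing that stands up from the wheel: 20 mm in diameter; it spins freely on its own upright pin, as crank handles do. Origin on the handle's own centre line, 62 mm from the wheel's axis, 90 mm above the bench; the handle reaches from 92 to 140 mm above the bench.
- wheel (a joint): turn of the hand wheel in rad, growing clockwise seen from above; no stops; starts anywhere from -0.6 to 0.6, at 0 the handle lies on the -x side of the egg roller's frame. One turn adds 6.283. Friction holds the wheel where it is left; the handle takes about 3 to 5 N of push. It drives the rollers at half its speed.
- egg_0: wooden dummy egg, 25 x 25 x 30 mm, loose on the rollers in the cell nearest the wheel; its origin lies on its skin and goes round as it rolls.
- egg_1: the same, in the middle cell.
- egg_2: the same, in the cell farthest from the wheel.
- cell_0 (a point): centre of an egg lying in the cell nearest the wheel.
- cell_1 (a point): the same for the middle cell.
- cell_2 (a point): the same for the far cell.
- timer: white kitchen timer, 58 x 62 x 19 mm, loose on the bench behind the cradle; origin at the centre of its underside.
- grit_jar: jar with a pale lid, 60 mm across, 74 mm high, loose on the bench beside the wheel; origin at the centre of its underside.
- cup: small empty plastic cup, 64 mm across, 36 mm high, loose on the bench behind the wheel; origin at the centre of its underside.

How it is judged:
By the outcome, as a careful person would: the job done as asked, in the order asked, and still so for the second after the job is handed in, with the robot touching nothing.
It also fails if it takes over 64 s, if anything falls off the work surface, if the arm or the gripper's body presses on something with over 40 N, if the wrist force passes 120 N, or if a joint passes its speed limit or range.

## Robot

A 6-joint arm with a two-finger parallel gripper is mounted at the origin on a cart in front of the work surface, level with it; the furniture and walls round the work are solid. World frame = base frame: x ahead of the robot, y to its left, z up, the work surface at z = 0. Lengths are in m, angles in rad, forces in N, time in s.
With the tool pointing down it reaches from about 0.35 to 0.875 m from the base axis. Payload 4.2 kg.
Tool frame: the origin (TCP) lies at the very end of the fingers, on their centre line; the grasp point (between the pads) lies 19 mm behind it; x points along the fingers, z is the direction in which the jaws open and shut, and the axes are right-handed (so a half turn about x gives the same grasp; the last joint's range is limited). The gripper opens to 85 mm and grips with 20 to 120 N. Pads are 22 mm wide; open, the fingers measure 114 mm over their backs; the gripper's body (76 mm by 85 mm) begins 54 mm behind the grasp point. The pads swing forward as they close: fully open they stand 13 mm farther back than shut.
Start: joints at [1.558, 0.385, 0.008, 0, -1.194, -0.259], TCP at [0.168, 0.602, 0.231] pointing down, gripper open.
Joint ranges: [-3.14, 3.14], [-1.21, 2.06], [-1.07, 1.41], [-3.16, 2.05], [-2.99, -0.16], [-3.1, 3.1]. Speed limits (rad/s): [2.79, 2.79, 3.14, 3.14, 3.14, 3.14].

## Interface

Orientations are given as [roll, pitch, yaw] about the fixed x, y, z axes, in that order (R = Rz(yaw) Ry(pitch) Rx(roll)).
In Python, from cell import r gives the robot as it stands.
- The arm moves only by the tool move_arm, never from a script. Its argument "increments" is a list of rows, each a list of 3 entries, a list of its own where there are three numbers: the shift along the world's x, y, z in cm, then the turn, a rotation vector about the world's x, y, z in rad, then the finger opening in cm, from 0 to 8.54. A call has 1 to 20 rows; each row is the pose to reach, as a shift and turn from the pose commanded when the call began; what a row does not reach only later rows make up. A row lasts 1/10 s, in which the tool goes at most 50 mm and 8.59 degrees, less where a joint would pass 70% of its speed; a pose out of reach is approached as far as the arm can. A call with a gripper value outside its range is refused whole. The fingers move at their own pace and stop on an object; the grip force is fixed at half the most. Time passes only in rows, so rows that repeat a pose let the fingers close. It gives the time, the measured TCP pose, the force and the opening at its end, in the units of the state.
- r.read_state(): the state, without advancing time (a new reading comes with each control period).
- r.capture(name): name is "scene" or "top"; returns the picture (480x640x3 uint8, red, green, blue); there is no depth.
- r.camera_info(name): a dict with "fovy" (degrees; the focal length in pixels is half the picture's height over the tangent of half this angle, whatever the lens; pixels are square), "cx", "cy" (the principal point, pixels), "R" (3x3) and "t" (3): a world point X has camera coordinates R X + t. Camera axes: x right, y down, z forward; pixel columns grow to the right and rows downward; lengths in m; the calibration is good to about 2 mm. A picture is of the moment at which its call begins. camera_info takes no time and is no camera call.
- r.finish_job(): hands the job in, once; it reports no verdict.
The state is a dict: "t": time; "joints": joint angles; "joint_vel": joint speeds; "effort": joint torques, N m; "tool_pos": TCP position; "ee_rot": TCP orientation; "ft_force": force on the tool from outside, world axes, zero at the start; "torque": the same for the moment, N m; "gripper_width": finger opening in m.
Only numpy, scipy, OpenCV 4.12 (cv2) and the standard library are available. Lean on these libraries where they do the work, as an engineer would, in place of code of your own. Each camera call takes 0.05 s, during which the arm holds its last target. There are 200 camera calls.

## Working session

There is one attempt and no reset: what is moved stays moved. The work goes in short steps, Python scripts to look and compute and a tool call to move; the robot and the scene stay as the last step left them, time stands still between calls to the robot, and variables do not carry over. Pictures are saved under pics/ and viewed, on a budget of 10 in all, crops included, one or two more only if the job needs it, and the job is handed in when it is done.

Besides the shell and the picture viewer there is one more tool, called after "Call:" by a JSON object that holds its "name" and its "arguments", one argument or row to a line. move_arm: Moves the arm, as the interface text tells. Its arguments: {"type":"object","properties":{"increments":{"type":"array"}},"required":["increments"]}

```bash
mkdir -p pics; ls
python3 - <<'E'
from cell import r
import cv2
s=r.read_state(); print(s)
for n in("scene","top"):
    print(n,r.camera_info(n)); cv2.imwrite(f"pics/{n}0.png",r.capture(n)[:,:,::-1])
E
```

```text
pics
{'t': 0.0, 'joints': array([ 1.55760441e+00,  3.85510643e-01,  6.59884524e-03, -4.87189502e-04,
       -1.19401911e+00, -2.58567773e-01]), 'joint_vel': array([ 0.00088208, -0.00016226, -0.00035798,  0.0006229 ,  0.00040216,
        0.00022082]), 'effort': array([-1.32619784e-04, -3.92286587e+01,  1.88399488e+01,  4.18620989e+00,
       -4.58254537e-03, -1.72262919e-06]), 'tool_pos': array([0.16761413, 0.60147844, 0.23024051]), 'ee_rot': array([ 0.04961963,  1.56861424, -1.79311613]), 'ft_force': array([0.10681021, 0.32233061, 0.21088396]), 'torque': array([-0.03616209,  0.08834141, -0.01408081]), 'gripper_width': 0.08538221525231825}
scene {'fovy': 47.95567122147124, 'cx': 325.65748438945195, 'cy': 238.82032764538357, 'R': array([[-0.66926402, -0.74300702, -0.00512295],
       [-0.41199478,  0.37682466, -0.82961646],
       [ 0.61834131, -0.55312182, -0.5583102 ]]), 't': array([0.39324602, 0.26767689, 0.59723227])}
top {'fovy': 42.14111310220434, 'cx': 311.23998953273104, 'cy': 243.09483545209008, 'R': array([[-0.02260882, -0.99974051, -0.00278297],
       [-0.97897742,  0.02270352, -0.20270117],
       [ 0.20271176, -0.00185837, -0.97923669]]), 't': array([0.04117942, 0.54519026, 1.09372008])}
```

View pics/scene0.png

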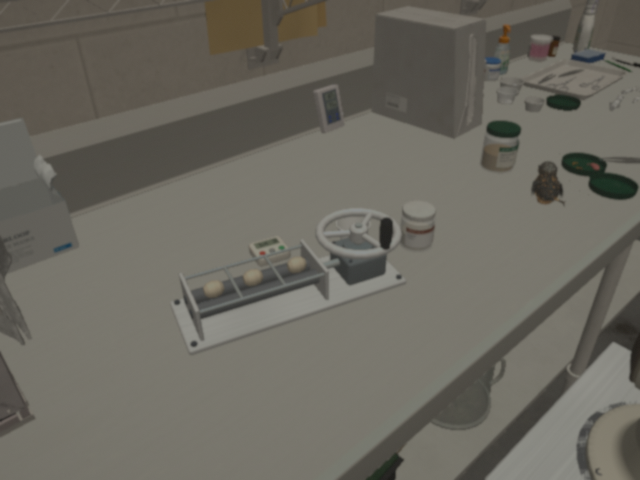

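View pics/top0.png

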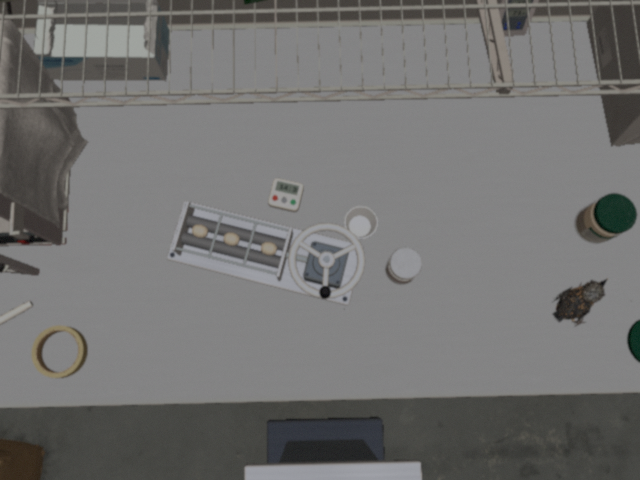

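The scene view shows the roller, with the wheel at about (358,235) and the black handle at (386,234). In the top view the hub is at about (327,260), the handle at (325,292), the jar at (405,265), the cup at (360,222) and the timer at (286,195). The eggs lie at (200,231), (232,239) and (269,248).

```bash
cat > h.py <<'E'
import numpy as np, cv2
from cell import r
def cast(n,u,v,z):
    c=r.camera_info(n); f=240/np.tan(np.radians(c["fovy"]/2))
    R,t=np.array(c["R"]),np.array(c["t"]); o=-R.T@t
    d=R.T@np.array([(u-c["cx"])/f,(v-c["cy"])/f,1]); return o+d*(z-o[2])/d[2]
def proj(n,X):
    c=r.camera_info(n); f=240/np.tan(np.radians(c["fovy"]/2)); p=np.array(c["R"])@X+c["t"]
    return f*p[0]/p[2]+c["cx"], f*p[1]/p[2]+c["cy"]
def handle(n,box,im=None):
    im=r.capture(n) if im is None else im
    x0,y0,x1,y1=box; m=(im[y0:y1,x0:x1].max(2)<45).astype(np.uint8)
    k,_,st,ce=cv2.connectedComponentsWithStats(m)
    i=1+np.argmax(st[1:,4]); return ce[i]+[x0,y0], st[i]+[x0,y0,0,0,0]
E
python3 - <<'E'
from h import *
im=cv2.imread("pics/top0.png")[:,:,::-1]
ce,st=handle("top",(285,220,370,310),im); print("top handle",ce,st,cast("top",*ce,.116),cast("top",*ce,.13))
im2=cv2.imread("pics/scene0.png")[:,:,::-1]
ce2,st2=handle("scene",(370,205,402,260),im2); print("scene handle",ce2,st2,cast("scene",*ce2,.116))
g=cv2.cvtColor(im,cv2.COLOR_RGB2GRAY)
big=cv2.resize(g[215:310,280:375],None,fx=6,fy=6,interpolation=cv2.INTER_CUBIC)
C=cv2.HoughCircles(big,cv2.HOUGH_GRADIENT_ALT,1.5,20,param1=150,param2=.7,minRadius=150,maxRadius=260)
if C is not None:
  for c in C[0][:6]:
    u,v=c[0]/6+280,c[1]/6+215; print("circ",u,v,c[2]/6,cast("top",u,v,.088))
for n,u,v,z in [("hub",327,260,.1),("jar",405,262,.074),("cup",360,222,.03),("pBR",347,302,.01),("pBL",168,258,.01),("pTL",186,203,.06)]: print(n,cast("top",u,v,z))
print("hub scene",cast("scene",358,231,.1))
cv2.imwrite("pics/crop.png",np.hstack([cv2.resize(im[200:310,270:430],None,fx=4,fy=4)[:,:,::-1]]))
E
```

```text
top handle [324.67088608 291.81012658] [321 287   9  11  79] [0.44751554 0.00765267 0.116     ] [0.44574766 0.00795708 0.13      ]
scene handle [385.64230769 232.56153846] [381 219  11  29 260] [0.44526821 0.00712024 0.116     ]
hub [0.50578462 0.00167892 0.1       ]
jar [ 0.50350733 -0.13956265  0.074     ]
cup [ 0.59013903 -0.06494875  0.03      ]
pBR [ 0.44065424 -0.03617657  0.01      ]
pBL [0.53273868 0.30313398 0.01      ]
pTL [0.62688371 0.26043907 0.06      ]
hub scene [0.49317493 0.01682301 0.1       ]
```

View pics/crop.png

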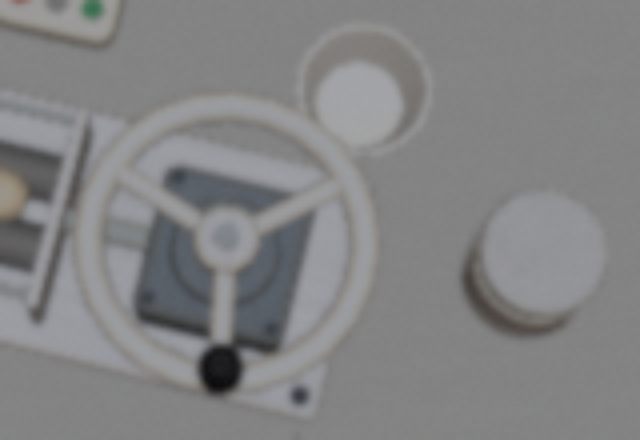

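In the 4x crop the rim centre is at about (226,243), the hub at (227,237) and the handle's top disc at (221,366). That puts the hub at about (0.507, 0.002) and the handle at about (0.446, 0.0075), 61 mm apart against the given 62 mm. Nothing around the wheel stands above 92 mm. I'll close the fingers, move over behind the handle on its −y side, and push with the closed fingers as a post at about z 0.115.

Call:
{"name": "move_arm", "arguments": {
  "increments": [
    [[3, -6.3, 0], [0, 0, 0.03], 0],
    [[6, -12.6, 0], [0, 0, 0.06], 0],
    [[9, -19, 0], [0, 0, 0.09], 0],
    [[11, -23.5, 0], [0, 0, 0.12], 0],
    [[13, -28, 0], [0, 0, 0.15], 0],
    [[15, -32.5, 0], [0, 0, 0.18], 0],
    [[17, -37, 0], [0, 0, 0.2], 0],
    [[19, -41.5, 0], [0, 0, 0.22], 0],
    [[21, -46, 0], [0, 0, 0.24], 0],
    [[23, -50.5, 0], [0, 0, 0.26], 0],
    [[25, -55, 0], [0, 0, 0.27], 0],
    [[26.5, -58.5, 0], [0, 0, 0.27], 0],
    [[27.8, -61.5, 0], [0, 0, 0.27], 0],
    [[28.5, -63.1, 0], [0, 0, 0.27], 0],
    [[28.5, -63.1, 0], [0, 0, 0.27], 0],
    [[28.5, -63.1, 0], [0, 0, 0.27], 0],
    [[28.5, -63.1, 0], [0, 0, 0.27], 0]
  ]
}}

```text
t: 1.8
tool_pos: [0.4523, -0.0285, 0.2311]
ee_rot: [-1.732, 1.57, 2.979]
ft_force: [-0.9, 0.3, -0.5]
gripper_width: 0.0003
```

Call:
{"name": "move_arm", "arguments": {
  "increments": [
    [[0, 0, -2], [0, 0, 0], 0],
    [[0, 0, -4], [0, 0, 0], 0],
    [[0, 0, -6], [0, 0, 0], 0],
    [[0, 0, -8], [0, 0, 0], 0],
    [[0, 0, -9.5], [0, 0, 0], 0],
    [[0, 0, -10.7], [0, 0, 0], 0],
    [[0, 0, -11.5], [0, 0, 0], 0],
    [[0, 0, -11.5], [0, 0, 0], 0],
    [[0, 0, -11.5], [0, 0, 0], 0]
  ]
}}

```text
t: 2.7
tool_pos: [0.4531, -0.0283, 0.1168]
ee_rot: [1.634, 1.57, 0.063]
ft_force: [0.3, 0.1, 0.1]
gripper_width: -0.0001
```

Run:
```python
from h import *
s=r.read_state(); print(s["t"],s["tool_pos"],s["ft_force"],s["joints"])
im=r.capture("scene"); t=r.capture("top")
cv2.imwrite("pics/b.png",np.hstack([cv2.resize(im[130:290,280:450],None,fx=2.3,fy=2.3),cv2.resize(t[180:340,260:430],None,fx=2.3,fy=2.3)])[:,:,::-1])
# rows for the sweep: P on circle, jaw along y
c=np.array([.507,.002]); 
for k in range(0,361,5):
    a=np.radians(210-k); p=c+.062*np.array([np.cos(a),np.sin(a)]); print(k,np.round(100*p,1),end=' ')
```

```text
2.7 [ 0.45305881 -0.02828387  0.11679063] [0.25946096 0.11291466 0.11311422] [ 2.97526135e-01  2.23294388e-01 -5.57949520e-01  2.75031421e-04
 -7.88734549e-01  1.27282605e+00]
0 [45.3 -2.9] 5 [45.1 -2.4] 10 [44.9 -1.9] 15 [44.7 -1.4] 20 [44.6 -0.9] 25 [44.5 -0.3] 30 [44.5  0.2] 35 [44.5  0.7] 40 [44.6  1.3] 45 [44.7  1.8] 50 [44.9  2.3] 55 [45.1  2.8] 60 [45.3  3.3] 65 [45.6  3.8] 70 [46.   4.2] 75 [46.3  4.6] 80 [46.7  4.9] 85 [47.1  5.3] 90 [47.6  5.6] 95 [48.1  5.8] 100 [48.6  6. ] 105 [49.1  6.2] 110 [49.6  6.3] 115 [50.2  6.4] 120 [50.7  6.4] 125 [51.2  6.4] 130 [51.8  6.3] 135 [52.3  6.2] 140 [52.8  6. ] 145 [53.3  5.8] 150 [53.8  5.6] 155 [54.3  5.3] 160 [54.7  4.9] 165 [55.1  4.6] 170 [55.4  4.2] 175 [55.8  3.8] 180 [56.1  3.3] 185 [56.3  2.8] 190 [56.5  2.3] 195 [56.7  1.8] 200 [56.8  1.3] 205 [56.9  0.7] 210 [56.9  0.2] 215 [56.9 -0.3] 220 [56.8 -0.9] 225 [56.7 -1.4] 230 [56.5 -1.9] 235 [56.3 -2.4] 240 [56.1 -2.9] 245 [55.8 -3.4] 250 [55.4 -3.8] 255 [55.1 -4.2] 260 [54.7 -4.5] 265 [54.3 -4.9] 270 [53.8 -5.2] 275 [53.3 -5.4] 280 [52.8 -5.6] 285 [52.3 -5.8] 290 [51.8 -5.9] 295 [51.2 -6. ] 300 [50.7 -6. ] 305 [50.2 -6. ] 310 [49.6 -5.9] 315 [49.1 -5.8] 320 [48.6 -5.6] 325 [48.1 -5.4] 330 [47.6 -5.2] 335 [47.1 -4.9] 340 [46.7 -4.5] 345 [46.3 -4.2] 350 [46.  -3.8] 355 [45.6 -3.4] 360 [45.3 -2.9]
```

View pics/b.png

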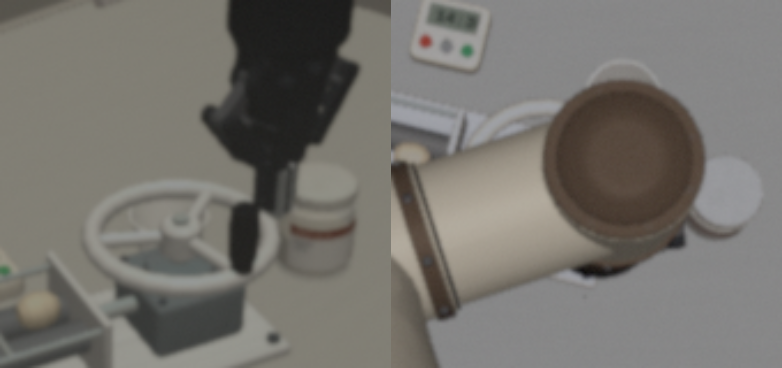

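The fingers are down beside the handle on its −y side and clear of it, and the knuckles are above the handle's top. First push arc is about 50°.

Call:
{"name": "move_arm", "arguments": {
  "increments": [
    [[-0.1, 0.25, 0], [0, 0, 0], 0],
    [[-0.2, 0.5, 0], [0, 0, 0], 0],
    [[-0.3, 0.75, 0], [0, 0, 0], 0],
    [[-0.4, 1.0, 0], [0, 0, 0], 0],
    [[-0.5, 1.25, 0], [0, 0, 0], 0],
    [[-0.6, 1.5, 0], [0, 0, 0], 0],
    [[-0.65, 1.75, 0], [0, 0, 0], 0],
    [[-0.7, 2.0, 0], [0, 0, 0], 0],
    [[-0.75, 2.3, 0], [0, 0, 0], 0],
    [[-0.8, 2.6, 0], [0, 0, 0], 0],
    [[-0.82, 2.85, 0], [0, 0, 0], 0],
    [[-0.82, 3.1, 0], [0, 0, 0], 0],
    [[-0.82, 3.35, 0], [0, 0, 0], 0],
    [[-0.8, 3.6, 0], [0, 0, 0], 0],
    [[-0.75, 3.9, 0], [0, 0, 0], 0],
    [[-0.7, 4.2, 0], [0, 0, 0], 0],
    [[-0.65, 4.45, 0], [0, 0, 0], 0],
    [[-0.6, 4.7, 0], [0, 0, 0], 0],
    [[-0.5, 4.95, 0], [0, 0, 0], 0],
    [[-0.4, 5.2, 0], [0, 0, 0], 0]
  ]
}}

```text
t: 4.8
tool_pos: [0.4484, 0.0232, 0.1162]
ee_rot: [-1.431, 1.57, -3.004]
ft_force: [-2.1, -3.6, 1.6]
gripper_width: 0.0001
```

Run:
```python
from h import *
s=r.read_state(); print(s["t"],s["tool_pos"],s["ft_force"])
im=r.capture("scene")
cv2.imwrite("pics/c.png",cv2.resize(im[130:300,280:450],None,fx=3,fy=3)[:,:,::-1])
```

```text
4.8 [0.44840985 0.02319993 0.11615242] [-2.08116062 -3.62119168  1.59412556]
```

View pics/c.png

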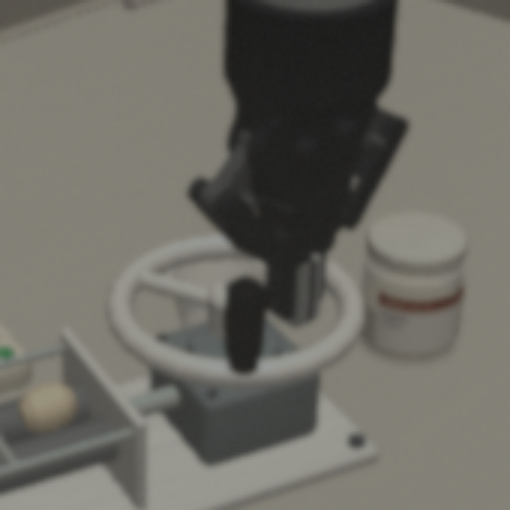

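The push works. The fingers sit behind the handle, the handle has moved about 50° on, and the force is about 4 N.

Call:
{"name": "move_arm", "arguments": {
  "increments": [
    [[0.2, 0.5, 0], [0, 0, 0], 0],
    [[0.4, 1.0, 0], [0, 0, 0], 0],
    [[0.7, 1.5, 0], [0, 0, 0], 0],
    [[1.1, 1.9, 0], [0, 0, 0], 0],
    [[1.4, 2.3, 0], [0, 0, 0], 0],
    [[1.8, 2.6, 0], [0, 0, 0], 0],
    [[2.2, 3.0, 0], [0, 0, 0], 0],
    [[2.7, 3.3, 0], [0, 0, 0], 0],
    [[3.2, 3.5, 0], [0, 0, 0], 0],
    [[3.7, 3.7, 0], [0, 0, 0], 0],
    [[4.2, 3.9, 0], [0, 0, 0], 0],
    [[4.7, 4.0, 0], [0, 0, 0], 0],
    [[5.3, 4.1, 0], [0, 0, 0], 0],
    [[5.8, 4.1, 0], [0, 0, 0], 0]
  ]
}}

```text
t: 6.25
tool_pos: [0.5071, 0.0641, 0.1161]
ee_rot: [-1.509, 1.57, -3.082]
ft_force: [-4.0, -1.1, -0.9]
gripper_width: -0.0001
```

Run:
```python
from h import *
s=r.read_state(); print(s["t"],s["tool_pos"],s["ft_force"])
im=r.capture("scene")
cv2.imwrite("pics/d.png",cv2.resize(im[130:300,280:450],None,fx=3,fy=3)[:,:,::-1])
```

```text
6.25 [0.50711973 0.06409732 0.11614287] [-4.0170915  -1.10049979 -0.9294344 ]
```

View pics/d.png

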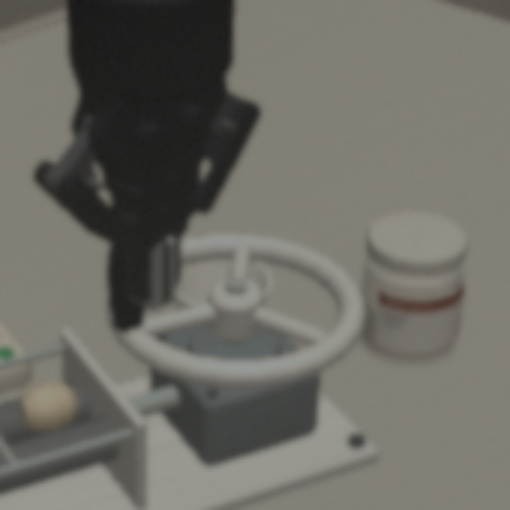

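The handle is on the cradle side with the fingers behind it, still at about 4 N. I'll continue.

Call:
{"name": "move_arm", "arguments": {
  "increments": [
    [[0.5, 0, 0], [0, 0, 0], 0],
    [[1.1, -0.1, 0], [0, 0, 0], 0],
    [[1.6, -0.2, 0], [0, 0, 0], 0],
    [[2.1, -0.4, 0], [0, 0, 0], 0],
    [[2.6, -0.6, 0], [0, 0, 0], 0],
    [[3.1, -0.8, 0], [0, 0, 0], 0],
    [[3.6, -1.1, 0], [0, 0, 0], 0],
    [[4.0, -1.5, 0], [0, 0, 0], 0],
    [[4.4, -1.8, 0], [0, 0, 0], 0],
    [[4.7, -2.2, 0], [0, 0, 0], 0],
    [[5.1, -2.6, 0], [0, 0, 0], 0],
    [[5.4, -3.1, 0], [0, 0, 0], 0],
    [[5.6, -3.6, 0], [0, 0, 0], 0],
    [[5.8, -4.1, 0], [0, 0, 0], 0],
    [[6.0, -4.6, 0], [0, 0, 0], 0],
    [[6.1, -5.1, 0], [0, 0, 0], 0],
    [[6.2, -5.7, 0], [0, 0, 0], 0],
    [[6.2, -6.2, 0], [0, 0, 0], 0]
  ]
}}

```text
t: 8.1
tool_pos: [0.5689, 0.0016, 0.1164]
ee_rot: [1.909, 1.57, 0.336]
ft_force: [-0.3, 4.2, -1.4]
gripper_width: 0.0001
```

Call:
{"name": "move_arm", "arguments": {
  "increments": [
    [[0, -0.5, 0], [0, 0, 0], 0],
    [[-0.1, -1.1, 0], [0, 0, 0], 0],
    [[-0.2, -1.6, 0], [0, 0, 0], 0],
    [[-0.4, -2.1, 0], [0, 0, 0], 0],
    [[-0.6, -2.6, 0], [0, 0, 0], 0],
    [[-0.8, -3.1, 0], [0, 0, 0], 0],
    [[-1.1, -3.6, 0], [0, 0, 0], 0],
    [[-1.5, -4.0, 0], [0, 0, 0], 0],
    [[-1.8, -4.4, 0], [0, 0, 0], 0],
    [[-2.2, -4.7, 0], [0, 0, 0], 0],
    [[-2.6, -5.1, 0], [0, 0, 0], 0],
    [[-3.1, -5.4, 0], [0, 0, 0], 0],
    [[-3.6, -5.6, 0], [0, 0, 0], 0],
    [[-4.1, -5.8, 0], [0, 0, 0], 0],
    [[-4.6, -6.0, 0], [0, 0, 0], 0],
    [[-5.1, -6.1, 0], [0, 0, 0], 0],
    [[-5.7, -6.2, 0], [0, 0, 0], 0],
    [[-6.2, -6.2, 0], [0, 0, 0], 0]
  ]
}}

```text
t: 9.9
tool_pos: [0.5065, -0.06, 0.1166]
ee_rot: [1.582, 1.57, 0.009]
ft_force: [3.7, 1.6, 1.1]
gripper_width: -0.0002
```

Run:
```python
from h import *
s=r.read_state(); print(s["t"],s["tool_pos"],s["ft_force"])
im=r.capture("scene")
cv2.imwrite("pics/e.png",cv2.resize(im[130:300,280:450],None,fx=3,fy=3)[:,:,::-1])
```

```text
9.9 [ 0.50652941 -0.06001637  0.1165663 ] [3.72213313 1.57696566 1.11185152]
```

View pics/e.png

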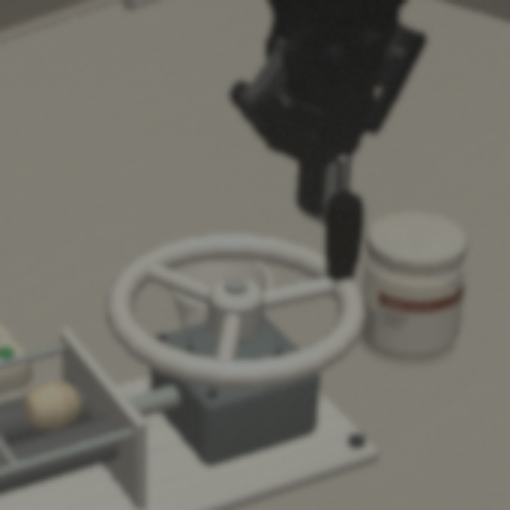

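The handle has come round to (394,208), on the jar side, and the jar is untouched. I'll push on and stop a few degrees short.

Call:
{"name": "move_arm", "arguments": {
  "increments": [
    [[-0.5, 0, 0], [0, 0, 0], 0],
    [[-1.1, 0.1, 0], [0, 0, 0], 0],
    [[-1.6, 0.2, 0], [0, 0, 0], 0],
    [[-2.1, 0.4, 0], [0, 0, 0], 0],
    [[-2.6, 0.6, 0], [0, 0, 0], 0],
    [[-3.1, 0.8, 0], [0, 0, 0], 0],
    [[-3.6, 1.1, 0], [0, 0, 0], 0],
    [[-4.0, 1.5, 0], [0, 0, 0], 0],
    [[-4.4, 1.8, 0], [0, 0, 0], 0],
    [[-4.7, 2.2, 0], [0, 0, 0], 0],
    [[-5.1, 2.6, 0], [0, 0, 0], 0],
    [[-5.25, 2.85, 0], [0, 0, 0], 0],
    [[-5.4, 3.1, 0], [0, 0, 0], 0],
    [[-5.5, 3.35, 0], [0, 0, 0], 0],
    [[-5.6, 3.6, 0], [0, 0, 0], 0],
    [[-5.6, 3.6, 0], [0, 0, 0], 0]
  ]
}}

```text
t: 11.55
tool_pos: [0.4502, -0.0236, 0.116]
ee_rot: [-1.771, 1.57, 2.94]
ft_force: [-0.3, -2.2, 1.3]
gripper_width: 0.0001
```

Run:
```python
from h import *
s=r.read_state(); print(s["t"],s["tool_pos"],s["ft_force"])
im=r.capture("scene"); cv2.imwrite("pics/f_raw.png",im[:,:,::-1])
a=cv2.imread("pics/scene0.png")[:,:,::-1]
cv2.imwrite("pics/f.png",np.hstack([cv2.resize(x[190:270,350:430],None,fx=5,fy=5) for x in(a,im)])[:,:,::-1])
for n,x in(("start",a),("now",im)):
    for v in (236,240,244): # rows on handle below fingertip
        g=x[v,372:405].max(1); print(n,v,372+np.flatnonzero(g<70)[[0,-1]], end=' ')
```

```text
11.55 [ 0.45021896 -0.02363473  0.11597961] [-0.3310689  -2.225938    1.33714135]
start 236 [380 391] start 240 [380 390] start 244 [381 389] now 236 [384 394] now 240 [384 393] now 244 [385 392]
```

View pics/f.png

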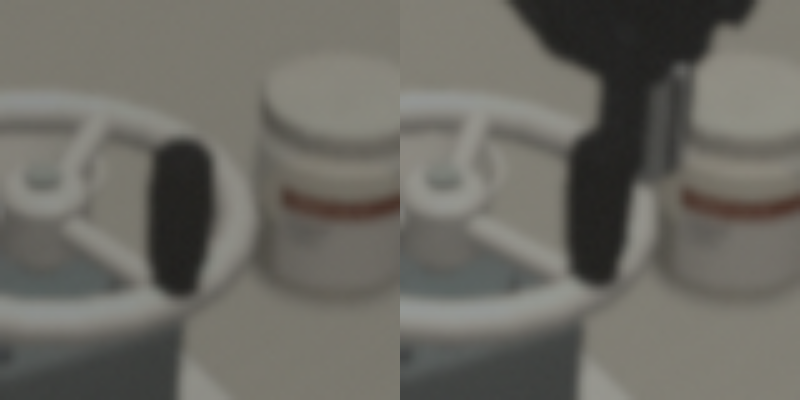

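Compared with the start picture, the handle is still about 4 px right and 3 px up, so it is short by several mm. I'll quantify that from its sub-pixel left edge.

```bash
cat >> h.py <<'E'
def edges(x):
    out=[]
    for v in range(230,243):
        g=x[v,366:396].mean(1); i=np.argmax(g<75); out.append(366+i-1+(g[i-1]-75)/(g[i-1]-g[i]))
    return np.array(out)
def bottom(x):
    out=[]
    for u in range(383,392):
        g=x[236:258,u].mean(1); i=np.argmax(g>75); out.append(236+i-1+(75-g[i-1])/(g[i]-g[i-1]))
    return np.array(out)
def predict(deg):
    "shift of handle picture (u,v) when deg short of start"
    c=np.array([.507,.002]); f=lambda d:np.array(proj("scene",np.array([*(c+.062*np.array([np.cos(np.radians(175+d)),np.sin(np.radians(175+d))])),.11])))
    return f(deg)-f(0)
E
python3 - <<'E'
from h import *
a=cv2.imread("pics/scene0.png")[:,:,::-1]; b=cv2.imread("pics/f_raw.png")[:,:,::-1]
print(np.round(edges(b)-edges(a),2)); print(np.round(bottom(a),1),np.round(bottom(b),1))
for d in(1,3,5,7,9): print(d,predict(d))
E
```

```text
[3.62 3.62 3.64 3.64 3.66 3.7  3.74 3.77 3.85 4.01 4.21 4.32 4.18]
[248.1 248.6 248.9 249.  248.8 248.4 246.5 242.4 238.4] [238.3 243.6 244.7 245.5 246.  246.4 246.7 246.7 246.5]
1 [ 0.53334217 -0.24634258]
3 [ 1.57162122 -0.75432429]
5 [ 2.57095628 -1.2820362 ]
7 [ 3.53012621 -1.82865863]
9 [ 4.4479832 -2.3933492]
```

The handle is about 7.4° short. I'll push another 6° slowly and measure again.

Call:
{"name": "move_arm", "arguments": {
  "increments": [
    [[-0.07, 0.15, 0], [0, 0, 0], 0],
    [[-0.13, 0.3, 0], [0, 0, 0], 0],
    [[-0.19, 0.44, 0], [0, 0, 0], 0],
    [[-0.25, 0.57, 0], [0, 0, 0], 0],
    [[-0.25, 0.57, 0], [0, 0, 0], 0],
    [[-0.25, 0.57, 0], [0, 0, 0], 0]
  ]
}}

```text
t: 12.2
tool_pos: [0.448, -0.0181, 0.1162]
ee_rot: [-1.718, 1.57, 2.992]
ft_force: [0.3, -2.1, -1.2]
gripper_width: -0.0006
```

Run:
```python
from h import *
s=r.read_state(); print(s["t"],s["tool_pos"],s["ft_force"])
a=cv2.imread("pics/scene0.png")[:,:,::-1]; b=r.capture("scene")
print(np.round(edges(b)-edges(a),2)); print(np.round(bottom(a),1),np.round(bottom(b),1))
```

```text
12.2 [ 0.44797461 -0.01814747  0.1161558 ] [ 0.25859815 -2.14381988 -1.16573571]
[1.34 1.3  1.28 1.19 1.16 1.19 1.25 1.26 1.25 1.23 1.24 1.39 1.59]
[248.1 248.6 248.9 249.  248.8 248.4 246.5 242.4 238.4] [246.4 247.2 247.8 248.  248.1 248.  247.6 246.3 242.3]
```

Call:
{"name": "move_arm", "arguments": {
  "increments": [
    [[-0.04, 0.11, 0], [0, 0, 0], 0],
    [[-0.07, 0.22, 0], [0, 0, 0], 0],
    [[-0.07, 0.22, 0], [0, 0, 0], 0],
    [[-0.07, 0.22, 0], [0, 0, 0], 0]
  ]
}}

```text
t: 12.65
tool_pos: [0.4475, -0.016, 0.1163]
ee_rot: [-1.994, 1.571, 2.716]
ft_force: [-0.5, -3.4, -2.4]
gripper_width: 0.0003
```

Run:
```python
from h import *
s=r.read_state(); print(s["t"],s["tool_pos"],s["ft_force"])
a=cv2.imread("pics/scene0.png")[:,:,::-1]; b=r.capture("scene")
print(np.round(edges(b)-edges(a),2)); print(np.round(bottom(a),1),np.round(bottom(b),1))
```

```text
12.65 [ 0.44748407 -0.01599173  0.11626748] [-0.53041235 -3.35702728 -2.43010086]
[0.13 0.11 0.11 0.14 0.13 0.18 0.22 0.26 0.26 0.24 0.23 0.26 0.36]
[248.1 248.6 248.9 249.  248.8 248.4 246.5 242.4 238.4] [247.8 248.4 248.6 248.6 248.5 248.3 247.4 243.3 238.2]
```

About 0.4° remains. I'll nudge 0.3 mm more, back straight off, and lift away.

Call:
{"name": "move_arm", "arguments": {
  "increments": [
    [[-0.01, 0.03, 0], [0, 0, 0], 0],
    [[-0.01, 0.03, 0], [0, 0, 0], 0],
    [[0, -0.5, 0], [0, 0, 0], 0],
    [[0.1, -1.2, 0], [0, 0, 0], 0],
    [[0.2, -2, 0], [0, 0, 0], 0],
    [[0.2, -2, 2], [0, 0, 0], 0],
    [[0.2, -2, 5], [0, 0, 0], 0],
    [[0.2, -2, 9], [0, 0, 0], 0],
    [[0.2, -2, 13], [0, 0, 0], 0],
    [[-0.5, 2, 15], [0, 0, 0], 0],
    [[-2, 6, 15], [0, 0, 0], 0],
    [[-4, 10.5, 15], [0, 0, 0], 0],
    [[-6, 15, 15], [0, 0, 0], 0],
    [[-8, 19.5, 15], [0, 0, 0], 0],
    [[-10, 24, 15], [0, 0, 0], 0],
    [[-12, 28.5, 15], [0, 0, 0], 0],
    [[-14, 33, 15], [0, 0, 0], 0],
    [[-16, 37.5, 15], [0, 0, 0], 0],
    [[-17.5, 40, 15], [0, 0, 0], 0],
    [[-17.5, 40, 15], [0, 0, 0], 0]
  ]
}}

```text
t: 14.7
tool_pos: [0.2715, 0.3868, 0.2661]
ee_rot: [-3.048, 1.57, 1.666]
ft_force: [0.5, 0.6, 0.3]
gripper_width: 0.0
```

Run:
```python
from h import *
s=r.read_state(); print(s["t"],s["tool_pos"],s["ft_force"])
a=cv2.imread("pics/scene0.png")[:,:,::-1]; b=r.capture("scene"); t=r.capture("top")
print(np.round(edges(b)-edges(a),2)); print(np.round(bottom(a),1),np.round(bottom(b),1))
print(handle("scene",(370,205,402,260),b)[0]-handle("scene",(370,205,402,260),a)[0])
print(handle("top",(285,260,370,310),t)[0]-handle("top",(285,260,370,310),cv2.imread("pics/top0.png")[:,:,::-1])[0])
cv2.imwrite("pics/g.png",np.hstack([cv2.resize(b[190:330,170:450],(400,200)),cv2.resize(t[170:310,160:440],(400,200))])[:,:,::-1])
```

```text
14.7 [0.27153237 0.3867553  0.26605597] [0.4930687  0.64885578 0.31609924]
[0.71 0.66 0.68 0.7  0.7  0.78 0.77 0.84 0.82 0.77 0.73 0.77 0.98]
[248.1 248.6 248.9 249.  248.8 248.4 246.5 242.4 238.4] [247.2 247.8 248.2 248.2 248.  247.5 244.4 241.1 236.1]Traceback (most recent call last):
  File "<stdin>", line 5, in <module>
  File "h.py", line 14, in handle
    i=1+np.argmax(st[1:,4]); return ce[i]+[x0,y0], st[i]+[x0,y0,0,0,0]
        ~~~~~~~~~^^^^^^^^^^
    return _wrapfunc(a, 'argmax', axis=axis, out=out, **kwds)
    return bound(*args, **kwds)
ValueError: attempt to get argmax of an empty sequence
```

The image brightness seems to have changed with the arm out of view, so I'll redo the comparison with brightness-matched pictures.

Run:
```python
from h import *
P={}
for n in("scene","top"):
    P[n]=(cv2.imread(f"pics/{n}0.png")[:,:,::-1],r.capture(n))
for n,box in(("scene",(366,208,404,258)),("top",(312,278,338,304))):
    x0,y0,x1,y1=box; A,B=[p[y0:y1,x0:x1].astype(float).mean(2) for p in P[n]]
    k=np.polyfit(np.sort(B.ravel()),np.sort(A.ravel()),1); B2=k[0]*B+k[1]
    print(n,"gain",k,"min",A.min(),B.min())
    print(" phase shift",cv2.phaseCorrelate(A,B2,cv2.createHanningWindow(A.shape[::-1],cv2.CV_64F)))
    for X in(A,B2):
        w=np.clip(90-X,0,30); yy,xx=np.mgrid[y0:y1,x0:x1]; print(" cen",(w*xx).sum()/w.sum(),(w*yy).sum()/w.sum())
t=P["top"][1];b=P["scene"][1]
print("deg/px scene",predict(1))
cv2.imwrite("pics/g.png",np.hstack([cv2.resize(b[190:330,170:450],(400,200)),cv2.resize(t[170:310,160:440],(400,200))])[:,:,::-1])
```

```text
scene gain [ 0.82470895 -6.66924439] min 31.0 46.333333333333336
 phase shift ((0.19911494571669763, -0.17030262412211172), 0.8717954450608872)
 cen 385.663080306723 233.727070082625
 cen 385.8204205252382 233.4624543347404
top gain [0.99554312 0.66080866] min 10.666666666666666 10.333333333333334
 phase shift ((0.6916149684515549, 0.5290661537393575), 0.9132472685917805)
 cen 325.05382123906 288.77871959203367
 cen 325.14812910156814 288.8366606760432
deg/px scene [ 0.53334217 -0.24634258]
```

View pics/g.png

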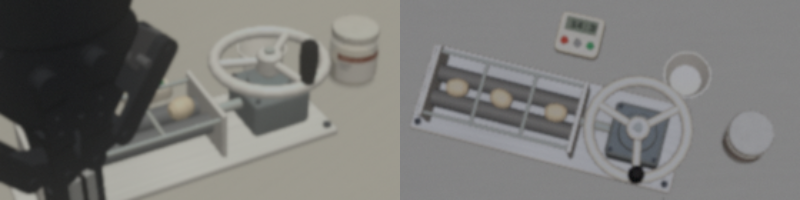

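With the arm away, the handle is back at its start place in both views. The jar, cup, timer and eggs are in their places. The top-view phase shift (0.7 px) disagrees with its centroid, so I'll check once more with a tighter mask.

Run:
```python
from h import *
A=cv2.imread("pics/top0.png")[:,:,::-1]; B=r.capture("top")
for th in(40,55):
  for X in(A,B):
    g=X[280:304,312:338].mean(2); w=np.clip(th-g,0,15); yy,xx=np.mgrid[280:304,312:338]; print(th,(w*xx).sum()/w.sum(),(w*yy).sum()/w.sum())
for n,(x0,y0,x1,y1) in dict(jar=(380,240,430,290),cup=(342,203,382,240),timer=(262,174,310,215),bolts=(335,285,360,310)).items():
    a,b=[cv2.cvtColor(np.ascontiguousarray(X[y0:y1,x0:x1]),cv2.COLOR_RGB2GRAY).astype(float) for X in(A,B)]
    print(n,cv2.phaseCorrelate(a,b,cv2.createHanningWindow(a.shape[::-1],cv2.CV_64F))[0])
```

```text
40 324.58215150466964 292.0857834659288
40 324.75918503674006 291.91249164996657
55 324.7060810810811 291.66242203742206
55 324.8520499108734 291.5518207282913
jar (0.08422806071042643, -0.12815288788088708)
cup (0.024655122432626797, 0.10752464002905526)
timer (0.14646814843092315, 0.4514730635170743)
bolts (0.5837990598892286, 0.32857153063773126)
```

The handle is about 0.3° short in both views. The fixed bolt also "shifts" 0.6 px, so the phase figure is noise. Handing in.

```bash
python3 -c "
from cell import r
print(r.finish_job()); print(r.read_state()['t'])"
```

```text
the job is handed in; nothing more can be done
None
the job is handed in; nothing more can be done
```

I pushed the handle clockwise through one full turn with the closed fingertips, then backed off, lifted the hand clear and handed the job in at about 15 s. The force readings I took while pushing were 2 to 5 N, and the handle was never pinched.

**Handle:** Last measured with the hand away, it was about 0.2–0.4 mm (0.2–0.4°) short of its start place, in both the scene and top views.

**Surroundings:** The jar and cup showed no measurable shift. The timer read 0.45 px and looked in place. The eggs are still in their three cells, judged by eye from the top view.

**Checks that disagreed:**
- **Left-edge check:** After I withdrew, it read 0.7 px. The scene picture had brightened by then, and matching the brightness brought the handle's shift down to 0.2 px.
- **Phase correlation in the top view:** It gave 0.7 px for the handle, but also 0.6 px for the fixed base-plate bolt. I treated it as noise and used the handle's centroid, which also means the timer's 0.45 px is within that noise.

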